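# Index the welding turntable and lock it

## Robot

A 6-joint arm with a two-finger parallel gripper is mounted at the origin on the work surface. World frame = base frame: x ahead of the robot, y to its left, z up, the work surface at z = 0. Lengths are in m, angles in rad, forces in N, time in s.
With the tool pointing down it reaches from about 0.25 to 0.725 m from the base axis. Payload 4 kg.
Tool frame: the origin (TCP) lies midway between the tips of the shut fingers; the grasp point (between the pads) lies 19 mm behind it; z points along the fingers, y is the line along which they close (so a half turn about z gives the same grasp; the last joint's range is limited). The gripper opens to 85 mm and grips with 20 to 120 N. Pads are 22 mm wide; open, the fingers measure 114 mm over their backs; the gripper's body (76 mm by 85 mm) begins 54 mm behind the grasp point. The pads swing forward as they close: fully open they stand 13 mm farther back than shut.
Start: joints at [-1.332, 0.241, 0.005, 1.335, 0, 1.571], TCP at [0.118, -0.486, 0.192] pointing down, gripper open.
Joint ranges: [-2.72, 2.72], [-1.05, 1.87], [-1.09, 1.28], [-1.99, 2.15], [-1.42, 1.44], [-3.14, 3.14]. Speed limits (rad/s): [2.79, 2.79, 3.14, 3.14, 3.14, 3.14].

## Interface

Orientations are given as a unit quaternion [x, y, z, w].
In Python, from workcell import bot gives the robot as it stands. The module is installed in compiled form; this text tells all that it offers.
- The arm moves only by the tool jog_arm, never from a script. Its argument "deltas" is a list of rows, each an object with "fingers": the opening, from 0 (shut) to 1 (fully open); "delta_pos": the shift along the tool's x, y, z normalised to -1 to 1, where 1 is 300 mm, a list of three; "yaw": the turn about the tool's z normalised to -1 to 1, where 1 is pi/4 rad. A call has 1 to 12 rows; each row is the pose to reach, as a shift and turn from the pose commanded when the call began, along the tool's axes at that moment; what a row does not reach only later rows make up. A row lasts 1/10 s, in which the tool goes at most 50 mm and 8.59 degrees, less where a joint would pass 70% of its speed; a pose out of reach is approached as far as the arm can. A call with a number of a shift or a turn outside -1 to 1 is refused whole. A call with a gripper value outside its range is refused whole. The fingers move at their own pace and stop on an object; the grip force is fixed at half the most. Time passes only in rows, so rows that repeat a pose let the fingers close. It gives the time, the measured TCP pose, the force, the opening and the grip force at its end, in the units of the state.
- bot.get_obs(): the state, without advancing time (a new reading comes with each control period).
- bot.camera(name): name is "scene" or "top" or "wrist"; returns a dict with "image" (384x512x3 uint8, red, green, blue), "range_z" (384x512 float32, m along the optical axis (not along the pixel's ray), 0 where there is no reading), "fx", "fy", "cx", "cy" (pixels), "rvec" (rotation vector, rad) and "tvec" (3), from world to camera coordinates, as OpenCV has them. Camera axes: x right, y down, z forward; pixel columns grow to the right and rows downward; lengths in m; the calibration is good to about 2 mm. A picture is of the moment at which its call begins.
- bot.job_done(): hands the job in; it is judged then, once.
The state is a dict: "clock": time; "joint_pos": joint angles; "joint_vel": joint speeds; "tau": joint torques, N m; "eef_pos": TCP position; "tool_rot": TCP orientation; "ft_force": force on the tool from outside, world axes, zero at the start; "ft_torque": the same for the moment, N m; "grip_width": finger opening in m; "grasp_force": force on a finger pad.
Only numpy, scipy, OpenCV 4.12 (cv2) and the standard library are available. Lean on these libraries where they do the work, as an engineer would, in place of code of your own. Each camera call takes 0.05 s, during which the arm holds its last target. There are 200 camera calls.

## Task

The wire brush has been left in the way of the red advance lever: pick it up and lay it in the grey tray. Then swing the red lever once, all the way to its stop, and let it spring back, so that the turntable moves on by one station; then turn the yellow clamp bar clockwise until the green tab pops up. Leave the spray can, the T-joint and the hammer where they are.

Things in the scene. Friction and masses are not known exactly. Their poses are not given: they have to be found in the camera images.
- indexer_hub (a point): Centre of the top face of the round steel turntable (200 mm diameter, its top 60 mm above the bench) of a fixed blue ratchet indexer; the turntable's axis is vertical. The axes here are those of the indexer (x is its far side from the robot, turned by its yaw). Four joint pieces bolted on the turntable rise to 35 mm above its top, within 90 mm of the axis. The whole indexer is fixed to the bench.
- turntable (a joint): Turn of the turntable, rad, counter-clockwise seen from above, 0 at the first station; it has eight stations, 0.785 apart. It starts within 0.08 of 0. A ratchet under it lets the lever drive it counter-clockwise only: the first 0.2 or so of the lever's swing is free, then it carries the turntable along, and at the lever's stop the turntable stands exactly at the next station; it stays there as the lever goes back. Friction holds it.
- lever_handle (a point): Point on the red upright round handle of the advance lever, on the handle's centre line, 90 mm above the bench. The handle is 22 mm in diameter, stands from 28 to 120 mm above the bench, 175 mm from the turntable's axis. The x axis here points radially outward from the turntable's axis; below the handle a flat bar 14 to 28 mm above the bench and 26 mm wide joins it to the hub and ends 10 mm outside the handle's axis.
- lever (a joint): Swing of the lever about the turntable's axis, rad, counter-clockwise seen from above (from the far left towards the robot). 0 at rest, 1.0 at its stop. A spring pulls it back to 0; pushing it takes 2 to 6 N at the handle.
- clamp_bar (a point): Centre of the yellow T-bar of the clamp screw, right of the turntable: 64 mm long (x), 14 mm wide (y), 24 mm high. The screw axis leans 30 degrees from vertical, towards the robot and the right: z here points out along it (up, and half-way between the indexer's -x and -y). 30 mm of free stem lies below the bar, above a steel shutter plate of 45 mm radius; there is room all round for fingers.
- clamp_screw (a joint): Turn of the clamp screw, rad, clockwise seen from above (about -z of clamp_bar). It starts between 0 and 0.3; the tab pops up near 1.1; hard stop at 1.6. It takes about 0.2 to 0.35 N m and stays where it is left.
- tab_top (a point): Top of the green indicator tab, 10 mm square, 35 mm from the screw axis on the side of the indexer's +x and -y; hidden under the steel shutter plate until the set force is reached, then it springs up along the screw axis.
- tab (a joint): Travel of the green tab, m: 0 (up to 0.001) when in, 0.016 when it has popped up.
- brush_center (a point): Centre of the wire brush, half-way up. 135 mm long (x), 40 mm high, lying on its bristles on the bench left of the turntable, across the path of the lever's handle: wooden back 28 mm wide, its upper 18 mm, with the brass bristle block, 22 mm wide and 105 mm long, below. 160 g.
- tray: Grey open tray, fixed, outside 220 (x) by 160 (y) mm, walls 30 mm high and 4 mm thick, floor 4 mm thick. Origin at the centre of its underside, on the bench. It stands at the left or the right of the indexer.
- plate_stack: Stack of steel plates, fixed, about 160 by 120 mm and 36 mm high, on the other side from the tray. Origin at the centre of its underside.
- spray_can: Bystander: upright spray can, 62 mm in diameter, 180 mm high, beyond the clamp. Origin at the centre of its underside.
- t_joint: Bystander: welded steel T-joint, 90 (x) by 60 (y) mm, 63 mm high, beyond the turntable. Origin at the centre of its underside.
- hammer: Bystander: hammer, 220 mm long (x), lying flat at the far right, under 50 mm high. Origin at its underside near the middle.
Not all that is in view belongs to the job. There is more than one size of the part that bears brush_center; the job needs the smallest.

How it is judged:
By the outcome, as a careful person would: the job done as asked, in the order asked, and still so for the second after the job is handed in, with the robot touching nothing.
It also fails if it takes over 72 s, if anything falls off the work surface, if the arm or the gripper's body presses on something with over 40 N, if the wrist force passes 120 N, or if a joint passes its speed limit or range.

## Working session

There is one attempt and no reset: what is moved stays moved. The work goes in short steps, Python scripts to look and compute and a tool call to move; the robot and the scene stay as the last step left them, time stands still between calls to the robot, and variables do not carry over. Pictures are saved under pics/ and viewed, at most 10 in all, crops included, and the job is handed in when it is done.

Besides the shell and the picture viewer there is one more tool, called after "Request:" by a JSON object that holds its "api" and its "payload". jog_arm: Moves the arm, as the interface text tells. Scaled input: -1 to 1 covers 300 mm each way for a shift and pi/4 rad each way for a turn. Its arguments: {"type":"object","properties":{"deltas":{"type":"array","items":{"type":"object","properties":{"fingers":{"type":"number"},"delta_pos":{"type":"array","items":{"type":"number"}},"yaw":{"type":"number"}}}}},"required":["deltas"]}

```bash
mkdir -p pics; cat > h.py <<'E'
import numpy as np, cv2
from workcell import bot
def shot(n,f):
    c=bot.camera(n); np.savez(f'{f}.npz',**c); cv2.imwrite(f'pics/{f}.png',cv2.cvtColor(c['image'],cv2.COLOR_RGB2BGR)); return c
def cloud(c):
    z=c['range_z']; v,u=np.mgrid[:z.shape[0],:z.shape[1]]
    p=np.stack([(u-c['cx'])/c['fx']*z,(v-c['cy'])/c['fy']*z,z],-1)
    R=cv2.Rodrigues(np.array(c['rvec'],float))[0]
    w=(p-np.array(c['tvec']).ravel())@R; w[z==0]=np.nan; return w
E
python3 -c "
from h import *
for n in ['top','scene']:
    c=shot(n,n+'0'); R=cv2.Rodrigues(np.array(c['rvec'],float))[0]; print(n,c['fx'],-R.T@np.array(c['tvec']).ravel(),R.round(2).tolist())
print(bot.get_obs())
"
```

```text
top 402.2891305505213 [0.4647452  0.00695909 1.20413629] [[-0.02, -1.0, 0.01], [-1.0, 0.02, -0.09], [0.09, -0.02, -1.0]]
scene 375.9189850095848 [1.12595097 0.31587048 0.8111727 ] [[-0.46, 0.89, -0.02], [0.65, 0.32, -0.69], [-0.61, -0.33, -0.72]]
{'clock': 0.1, 'joint_pos': array([-1.33198480e+00,  2.41362628e-01,  3.82735376e-03,  1.33519737e+00,
        7.22221093e-06,  1.57079958e+00]), 'joint_vel': array([-7.08869164e-04, -1.89530002e-03,  2.29018823e-03,  7.74657525e-05,
       -1.47976849e-03, -3.95110402e-04]), 'tau': array([ 5.71573546e-04, -3.73139942e+01,  2.53009057e+01,  1.08726285e-02,
        3.14711133e-05, -1.29041098e-05]), 'eef_pos': array([ 0.11812105, -0.48517108,  0.19097752]), 'tool_rot': array([ 9.92879327e-01,  1.19120547e-01, -1.11745300e-04, -9.61694255e-04]), 'ft_force': array([ 0.41872923,  0.13264446, -0.14506294]), 'ft_torque': array([ 0.0185323 ,  0.01083084, -0.02257932]), 'grasp_force': 0.0, 'grip_width': 0.08495070841548011}
```

View pics/top0.png

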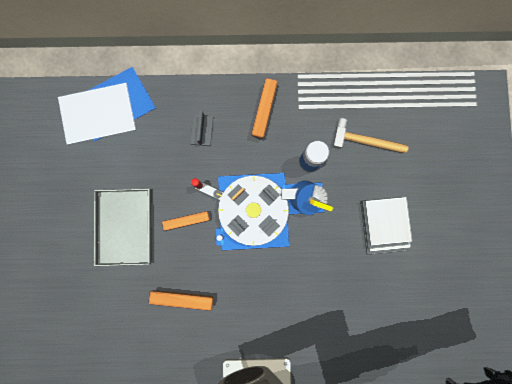

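View pics/scene0.png

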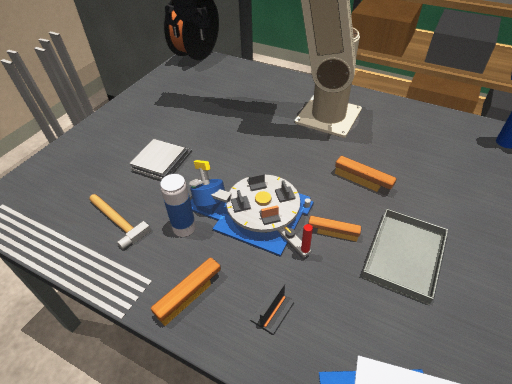

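Top view: smallest brush at about (186,220) beside the turntable (253,210), red handle at (196,183), yellow bar at (321,205), tray at (123,227). Next I measure these with depth.

```bash
cat > m.py <<'E'
from h import *
def comps(f,lo,hi,box=None,zmin=0.0,zmax=.5):
    c=dict(np.load(f)); w=cloud(c); hsv=cv2.cvtColor(c['image'],cv2.COLOR_RGB2HSV)
    m=cv2.inRange(hsv,lo,hi)
    if box: b=np.zeros_like(m); b[box[1]:box[3],box[0]:box[2]]=1; m*=b
    n,l,s,ce=cv2.connectedComponentsWithStats(m)
    for i in range(1,n):
        if s[i,4]<12: continue
        p=w[l==i]; p=p[(p[:,2]>zmin)&(p[:,2]<zmax)]
        if len(p)<6: continue
        q=p[p[:,2]>p[:,2].max()-.012].astype(np.float32)
        r=cv2.minAreaRect(q[:,:2]*1000)
        print(ce[i].round(),s[i,4],'mean',p.mean(0).round(4),'zmax',p[:,2].max().round(4),'rect',np.round(r[0],1),np.round(r[1],1),round(r[2],1))
for f in ['top0.npz','scene0.npz']:
    print(f)
    print('orange');comps(f,(5,150,80),(17,255,255))
    print('red');comps(f,(0,150,80),(4,255,255)) ;comps(f,(174,150,60),(180,255,255))
    print('yellow');comps(f,(22,150,100),(34,255,255))
c=dict(np.load('top0.npz')); w=cloud(c)
x=w[...,0];y=w[...,1];z=w[...,2]
def fit(m,n): 
    p=w[m].astype(np.float32); print(n,len(p),p.mean(0),cv2.minAreaRect(p[:,:2]*1000),cv2.minEnclosingCircle(p[:,:2]*1000))
u=np.arange(512)[None]*np.ones((384,1));v=np.arange(384)[:,None]*np.ones((1,512))
fit((abs(z-.06)<.006)&(abs(u-253)<38)&(abs(v-210)<40),'table')
fit((abs(z-.03)<.008)&(abs(u-123)<40)&(abs(v-227)<50),'traywall')
fit((z>.02)&(abs(u-388)<35)&(abs(v-224)<40),'stack')
fit((z>.15)&(abs(u-316)<25)&(abs(v-153)<25),'can')
hsv=cv2.cvtColor(c['image'],cv2.COLOR_RGB2HSV); b=(cv2.inRange(hsv,(100,150,80),(120,255,255))>0)
fit(b&(z<.04)&(abs(u-253)<37)&(abs(v-210)<45),'blue base')
im=cv2.resize(c['image'][150:262,150:350],None,fx=4,fy=4,interpolation=cv2.INTER_CUBIC); cv2.imwrite('pics/crop.png',im[...,::-1])
E
python3 m.py
```

```text
top0.npz
orange
[264. 108.] 696 mean [ 0.8197 -0.0378  0.0523] zmax 0.0602 rect [820.7 -38.2] [ 34.9 175.5] 74.8
[185. 220.] 398 mean [0.4952 0.1963 0.0402] zmax 0.047 rect [495.  196.7] [ 26.2 132. ] 11.7
[181. 300.] 825 mean [0.2725 0.2089 0.0529] zmax 0.0606 rect [271.9 209.5] [175.6  36.2] 82.6
red
[195. 182.] 50 mean [0.5967 0.1571 0.1181] zmax 0.1228 rect [596.8 157.3] [17.8 19.3] 37.7
yellow
[321. 205.] 118 mean [ 0.5269 -0.1814  0.1279] zmax 0.1436 rect [ 529.9 -170.5] [33.2 13.1] 72.8
scene0.npz
orange
[384.  24.] 2823 mean [-0.6539  0.0136  0.0968] zmax 0.2394 rect [-547.   115.1] [74.7  4.5] 88.0
[173.  15.] 39 mean [-0.0576 -0.6905  0.2234] zmax 0.3325 rect [ 133.8 -526.3] [14.8  4.1] 83.4
[177.  33.] 167 mean [-0.0681 -0.6989  0.1458] zmax 0.2935 rect [ 131.1 -530.4] [ 1.9 26. ] 55.1
[365. 172.] 801 mean [0.2825 0.2121 0.0469] zmax 0.0563 rect [276.3 211. ] [176.3  39. ] 82.9
[360. 183.] 16 mean [0.288  0.2077 0.0065] zmax 0.011 rect [287.5 209.2] [27.4  4.9] 83.8
[ 93. 202.] 13 mean [ 0.7161 -0.4462  0.0187] zmax 0.0212 rect [ 716.3 -446.3] [35.2  3.4] 74.3
[270. 208.] 
[... 1012 characters left out ...]
((481.1610107421875, 384.5033264160156), 135.41673278808594)
stack 2142 [ 0.4764268  -0.38674566  0.03478557] ((473.3317565917969, -388.9309387207031), (148.50950622558594, 128.43309020996094), 4.437979698181152) ((473.1903381347656, -387.6876220703125), 95.79734802246094)
can 455 [ 0.6593596  -0.16437593  0.17737083] ((660.9889526367188, -165.00772094726562), (58.19785690307617, 56.824195861816406), 3.660295009613037) ((661.2883911132812, -166.43447875976562), 30.33020782470703)
blue base 1041 [0.5068211  0.00141998 0.0101946 ] ((521.2575073242188, 0.0359954833984375), (214.23419189453125, 227.48727416992188), 88.76105499267578) ((521.342529296875, -0.43865203857421875), 146.45965576171875)
```

View pics/crop.png

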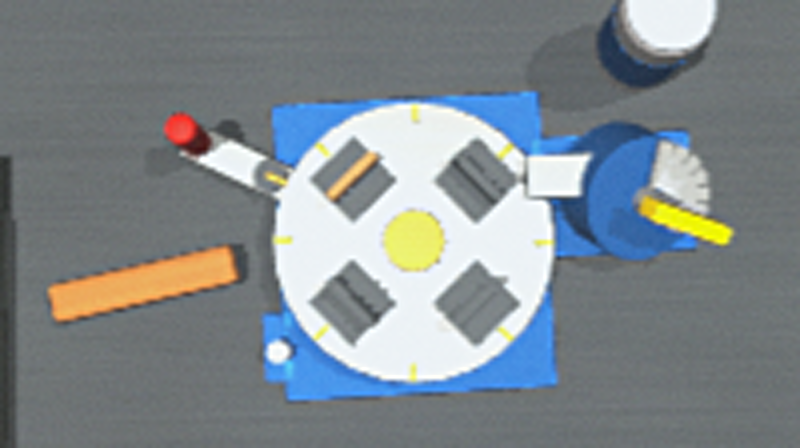

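Crop shows the handle, bar, hub and brush clearly. Brush centre is (0.497,0.197), long axis 102° from x; hub (0.520,0.002); handle (0.598,0.158). Moving towards the brush.

Request:
{"api": "jog_arm", "payload": {"deltas": [{"fingers":1,"delta_pos":[0.883,-0.957,0],"yaw":-1},{"fingers":1,"delta_pos":[0.883,-0.957,0],"yaw":-1},{"fingers":1,"delta_pos":[0.883,-0.957,0],"yaw":-1},{"fingers":1,"delta_pos":[0.883,-0.957,0],"yaw":-1},{"fingers":1,"delta_pos":[0.883,-0.957,0],"yaw":-1},{"fingers":1,"delta_pos":[0.883,-0.957,0],"yaw":-1},{"fingers":1,"delta_pos":[0.883,-0.957,0],"yaw":-1},{"fingers":1,"delta_pos":[0.883,-0.957,0],"yaw":-1},{"fingers":1,"delta_pos":[0.883,-0.957,0],"yaw":-1},{"fingers":1,"delta_pos":[0.883,-0.957,0],"yaw":-1}]}}

```text
clock: 1.1
eef_pos: [0.3078, -0.1434, 0.1916]
tool_rot: [0.871, 0.492, -0.0, -0.0]
ft_force: [-0.3, -0.8, -0.1]
grip_width: 0.0854
grasp_force: 0.0
```

```bash
cat > d.py <<'E'
import sys; from h import *
from scipy.spatial.transform import Rotation as Ro
# usage: d.py x y z yawdeg(tool x heading) [more groups of 4]; prints normalised deltas
o=bot.get_obs(); R=Ro.from_quat(o['tool_rot']).as_matrix(); h=np.degrees(np.arctan2(R[1,0],R[0,0]))
print('t',round(o['clock'],2),'tcp',o['eef_pos'].round(4),'head',h.round(2),'F',o['ft_force'].round(1),'w',round(o['grip_width'],4),'gf',round(o['grasp_force'],1),'tilt',R[:2,2].round(3),'j',o['joint_pos'].round(2))
a=list(map(float,sys.argv[1:]))
for i in range(0,len(a),4):
    dp=R.T@(np.array(a[i:i+3])-o['eef_pos'])/.3
    dy=-((a[i+3]-h+180)%360-180)/45
    print(a[i:i+4],'->',dp.round(3).tolist(),dy.round(3))
E
python3 d.py .497 .197 .19 101.7 .497 .197 .06 101.7
```

```text
t 1.1 tcp [ 0.3078 -0.1434  0.1916] head 58.89 F [-0.3 -0.8 -0.1] w 0.0854 gf 0.0 tilt [-0.001 -0.   ] j [-0.44 -0.08 -0.35  1.3  -0.    1.68]
[0.497, 0.197, 0.19, 101.7] -> [1.297, -0.046, 0.005] -0.951
[0.497, 0.197, 0.06, 101.7] -> [1.298, -0.046, 0.438] -0.951
```

Request:
{"api": "jog_arm", "payload": {"deltas": [{"fingers":1,"delta_pos":[1.0,-0.035,0],"yaw":-0.951},{"fingers":1,"delta_pos":[1.0,-0.035,0],"yaw":-0.951},{"fingers":1,"delta_pos":[1.0,-0.035,0],"yaw":-0.951},{"fingers":1,"delta_pos":[1.0,-0.035,0],"yaw":-0.951},{"fingers":1,"delta_pos":[1.0,-0.035,0],"yaw":-0.951},{"fingers":1,"delta_pos":[1.0,-0.035,0],"yaw":-0.951},{"fingers":1,"delta_pos":[1.0,-0.035,0],"yaw":-0.951},{"fingers":1,"delta_pos":[1.0,-0.035,0],"yaw":-0.951}]}}

```text
clock: 1.9
eef_pos: [0.4549, 0.1164, 0.1908]
tool_rot: [0.633, 0.774, -0.001, -0.0]
ft_force: [-0.3, -0.3, -0.3]
grip_width: 0.0854
grasp_force: 0.0
```

```bash
python3 d.py .497 .197 .14 101.7 .497 .197 .01 101.7
```

```text
t 1.9 tcp [0.4549 0.1164 0.1908] head 101.42 F [-0.3 -0.3 -0.3] w 0.0854 gf 0.0 tilt [-0.002 -0.001] j [ 0.25  0.18 -0.07  1.32 -0.    1.62]
[0.497, 0.197, 0.14, 101.7] -> [0.236, 0.191, 0.169] -0.006
[0.497, 0.197, 0.01, 101.7] -> [0.236, 0.192, 0.602] -0.006
```

Request:
{"api": "jog_arm", "payload": {"deltas": [{"fingers":1,"delta_pos":[0.236,0.191,0.17],"yaw":-0.006},{"fingers":1,"delta_pos":[0.236,0.191,0.17],"yaw":-0.006},{"fingers":1,"delta_pos":[0.236,0.191,0.17],"yaw":-0.006},{"fingers":1,"delta_pos":[0.236,0.191,0.4],"yaw":-0.006},{"fingers":1,"delta_pos":[0.236,0.191,0.5],"yaw":-0.006},{"fingers":1,"delta_pos":[0.236,0.191,0.6],"yaw":-0.006},{"fingers":1,"delta_pos":[0.236,0.191,0.6],"yaw":-0.006},{"fingers":0,"delta_pos":[0.236,0.191,0.6],"yaw":-0.006},{"fingers":0,"delta_pos":[0.236,0.191,0.6],"yaw":-0.006},{"fingers":0,"delta_pos":[0.236,0.191,0.6],"yaw":-0.006},{"fingers":0,"delta_pos":[0.236,0.191,0.6],"yaw":-0.006},{"fingers":0,"delta_pos":[0.236,0.191,0.6],"yaw":-0.006}]}}

```text
clock: 3.1
eef_pos: [0.4975, 0.1987, 0.0129]
tool_rot: [0.631, 0.776, 0.001, 0.001]
ft_force: [0.4, -1.0, 0.4]
grip_width: 0.0126
grasp_force: 0.0
```

```bash
python3 d.py .497 .197 .13 101.7 .481 .385 .13 101.7
```

```text
t 3.1 tcp [0.4975 0.1987 0.0129] head 101.76 F [ 0.4 -1.   0.4] w 0.0126 gf 0.0 tilt [0.002 0.001] j [ 0.38  0.45 -0.19  0.93 -0.    1.75]
[0.497, 0.197, 0.13, 101.7] -> [-0.005, -0.002, -0.39] 0.001
[0.481, 0.385, 0.13, 101.7] -> [0.619, 0.073, -0.39] 0.001
```

```bash
python3 -c "
from h import *
a=shot('scene','s1')['image'];b=shot('top','t1')['image'];w=shot('wrist','w1')['image']
i=np.vstack([np.hstack([cv2.resize(a[120:320,200:456],(400,300)),cv2.resize(b[150:280,100:273],(400,300))]),np.hstack([cv2.resize(w,(400,300)),np.zeros((300,400,3),np.uint8)])])
cv2.imwrite('pics/c1.png',i[...,::-1])"; python3 d.py
```

```text
t 3.25 tcp [0.4969 0.1985 0.0121] head 101.77 F [-0.  -0.3 -0.6] w -0.0001 gf 0.0 tilt [0. 0.] j [ 0.38  0.45 -0.19  0.93 -0.    1.75]
```

View pics/c1.png

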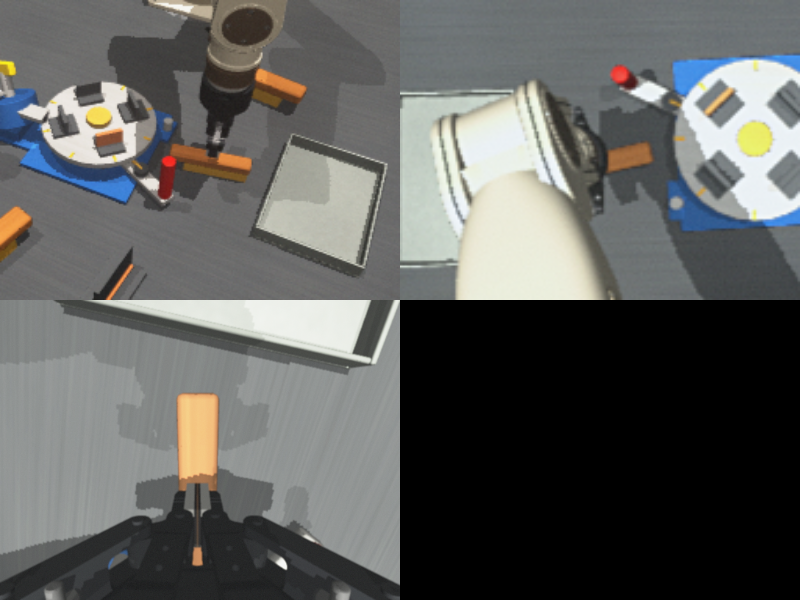

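The picture shows the shut fingers on top of the brush back, not around it (tips at crop (218,150) in the scene view, (197,490) in the wrist view). So the tip height must be checked.

```bash
python3 -c "
from h import *
for f in ['s1','w1']:
    c=dict(np.load(f+'.npz')); w=cloud(c)
    v0,v1,u=(196,232,339) if f=='s1' else (230,384,252)
    for v in range(v0,v1,3 if f=='s1' else 8): print(f,v,u,w[v,u].round(3),c['image'][v,u], w[v,u+12].round(3))
    print(c['tvec'],c['rvec'])
c=dict(np.load('s1.npz'));w=cloud(c);m=(c['image'].max(-1)<70)&(np.hypot(w[...,0]-.497,w[...,1]-.1985)<.05)&(w[...,2]>.015)
print(np.percentile(w[m],[0,2,50,98],axis=0))
i=cv2.resize(c['image'][170:250,290:390],(800,600)[0:2],interpolation=cv2.INTER_CUBIC);cv2.imwrite('pics/c2.png',i[...,::-1])
"; python3 - <<'E'
import sys; sys.path.insert(0,'.')
exec(open('m.py').read().split("for f in ['top0")[0].replace('from h','from h'))
import os; os.chdir('.')
comps('s1.npz',(5,150,60),(17,255,255),(280,190,380,260)); comps('scene0.npz',(5,150,60),(17,255,255),(280,190,380,260))
E
```

```text
s1 196 339 [0.535 0.202 0.183] [33 31 29] [0.527 0.226 0.187]
s1 199 339 [0.534 0.203 0.173] [40 36 33] [ 0.356  0.203 -0.003]
s1 202 339 [0.535 0.204 0.164] [67 62 61] [ 0.37   0.207 -0.   ]
s1 205 339 [0.538 0.206 0.157] [102  95  96] [ 0.377  0.21  -0.005]
s1 208 339 [0.545 0.209 0.156] [164 158 154] [0.393 0.214 0.001]
s1 211 339 [0.55  0.211 0.151] [158 152 149] [0.403 0.217 0.   ]
s1 214 339 [0.556 0.214 0.148] [203 194 188] [ 0.412  0.221 -0.001]
s1 217 339 [0.559 0.216 0.142] [40 34 32] [ 0.422  0.224 -0.002]
s1 220 339 [0.535 0.213 0.104] [49 46 43] [ 0.433  0.227 -0.001]
s1 223 339 [0.509 0.21  0.061] [108  95  84] [0.444 0.231 0.   ]
s1 226 339 [0.501 0.21  0.04 ] [152  88  48] [0.488 0.238 0.041]
s1 229 339 [0.508 0.213 0.037] [152  93  47] [0.496 0.241 0.04 ]
[ 0.25465377 -0.27016665  1.3739368 ] [ 1.36176698  2.23129434 -0.90706696]
w1 230 252 [0.496 0.206 0.039] [167 117  81] [0.503 0.207 0.04 ]
w1 238 252 [0.495 0.21  0.06 ] [65 52 45] [0.501 0.212 0.061]
w1 246 252 [0.495 0.21  0.069] [65 53 44] [0.501 0.212 0.07 ]
w1 254 252 [0.495 0.211 0.078] [75 59 48] [0.5   0.2
[... 716 characters left out ...]
0.209 0.13 ] [31 34 34] [0.498 0.211 0.132]
w1 358 252 [0.495 0.21  0.134] [38 37 38] [0.498 0.212 0.134]
w1 366 252 [0.495 0.211 0.136] [39 40 40] [0.498 0.21  0.135]
w1 374 252 [0.495 0.21  0.138] [42 41 40] [0.498 0.21  0.138]
w1 382 252 [0.495 0.211 0.141] [36 38 37] [0.498 0.211 0.141]
[-0.52794016  0.10396142  0.23088158] [-2.85162547 -0.29340267 -0.04145959]
[[0.48457341 0.14876149 0.05850472]
 [0.4997043  0.15448691 0.10689072]
 [0.53112838 0.20745568 0.24722488]
 [0.54499723 0.23539546 0.46164431]]
[335. 226.] 567 mean [0.5041 0.1998 0.0354] zmax 0.0438 rect [500.7 197.2] [ 29.9 132.3] 13.3
[335. 227.] 629 mean [0.5032 0.2006 0.0347] zmax 0.0437 rect [500.2 197.1] [ 30.7 132.5] 10.8
```

View pics/c2.png

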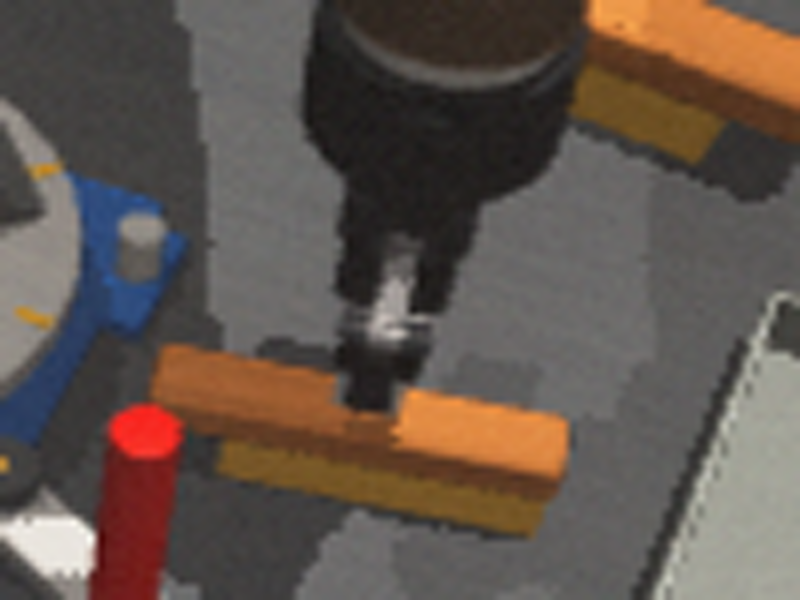

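Vision puts the shut fingertips at z ≈ 0.057, but the state reports 0.012. The reported tool z is about 45 mm too low, while xy agrees. I'll get a finer offset from the wrist depth.

```bash
python3 -c "
from h import *
c=dict(np.load('w1.npz')); w=cloud(c)
for v in range(228,242): print(v,w[v,252].round(4),w[v,246].round(4),c['image'][v,252])
c=dict(np.load('s1.npz')); w=cloud(c)
for v in range(217,228): print(v,w[v,336].round(4),c['image'][v,336])
"
```

```text
228 [0.4959 0.2077 0.0412] [0.4927 0.2071 0.0415] [165 116  77]
229 [0.4961 0.2064 0.0394] [0.4929 0.2058 0.0394] [166 116  79]
230 [0.4963 0.2057 0.039 ] [0.493  0.2052 0.0394] [167 117  81]
231 [0.4963 0.2055 0.0399] [0.4932 0.2041 0.0383] [167 118  80]
232 [0.4965 0.2047 0.0394] [0.4932 0.2041 0.0396] [165 115  78]
233 [0.4966 0.2041 0.0395] [0.4934 0.2034 0.0393] [154 108  74]
234 [0.4966 0.2041 0.0408] [0.4935 0.203  0.0397] [119  86  62]
235 [0.4954 0.2101 0.0566] [0.4926 0.2088 0.0549] [79 62 49]
236 [0.4953 0.2102 0.0582] [0.4925 0.2095 0.0578] [59 49 39]
237 [0.4953 0.2105 0.06  ] [0.4926 0.2091 0.0581] [63 53 45]
238 [0.4954 0.2101 0.0604] [0.4926 0.2091 0.0593] [65 52 45]
239 [0.4954 0.2098 0.0608] [0.4926 0.2095 0.0614] [65 55 48]
240 [0.4953 0.2103 0.063 ] [0.4926 0.2097 0.063 ] [63 49 41]
241 [0.4953 0.2104 0.0644] [0.4926 0.2094 0.0635] [65 52 43]
217 [0.5564 0.2085 0.1353] [43 40 39]
218 [0.5505 0.2079 0.1248] [37 35 32]
219 [0.5355 0.2056 0.1034] [32 28 26]
220 [0.5161 0.2025 0.0765] [38 33 34]
221 [0.5169 0.2031 0.0739] [34 32 32]
222 [0.5185 0.2039 0.0721] [43 36 38]
223 [0.5152 0.2038 0.0643] [35 30 31]
224 [0.517  0.2047 0.0628] [45 34 30]
225 [0.5043 0.2029 0.0433] [141  90  54]
226 [0.5049 0.2036 0.0403] [118  71  40]
227 [0.5069 0.2044 0.0389] [113  68  40]
```

Request:
{"api": "jog_arm", "payload": {"deltas": [{"fingers":1,"delta_pos":[0,0,0],"yaw":0},{"fingers":1,"delta_pos":[0,0,0],"yaw":0},{"fingers":1,"delta_pos":[0,0,0],"yaw":0},{"fingers":1,"delta_pos":[0,0,0],"yaw":0},{"fingers":1,"delta_pos":[0,0,0],"yaw":0},{"fingers":1,"delta_pos":[0,0,0],"yaw":0},{"fingers":1,"delta_pos":[0,0,0],"yaw":0},{"fingers":1,"delta_pos":[0,0,0.05],"yaw":0},{"fingers":1,"delta_pos":[0,0,0.1],"yaw":0},{"fingers":1,"delta_pos":[0,0,0.13],"yaw":0},{"fingers":1,"delta_pos":[0,0,0.145],"yaw":0},{"fingers":1,"delta_pos":[0,0,0.145],"yaw":0}]}}

```text
clock: 4.45
eef_pos: [0.4963, 0.1981, -0.0323]
tool_rot: [0.631, 0.776, -0.001, -0.0]
ft_force: [0.4, -0.1, -0.7]
grip_width: 0.085
grasp_force: 0.0
```

```bash
python3 d.py; python3 -c "
from h import *
w=shot('wrist','w2')['image'];s=shot('scene','s2')['image']
cv2.imwrite('pics/c3.png',np.hstack([cv2.resize(w,(400,300)),cv2.resize(s[170:250,290:397],(400,300))])[...,::-1])"
```

```text
t 4.45 tcp [ 0.4963  0.1981 -0.0323] head 101.75 F [ 0.4 -0.1 -0.7] w 0.085 gf 0.0 tilt [-0.001 -0.   ] j [ 0.38  0.51 -0.23  0.83  0.    1.75]
```

View pics/c3.png

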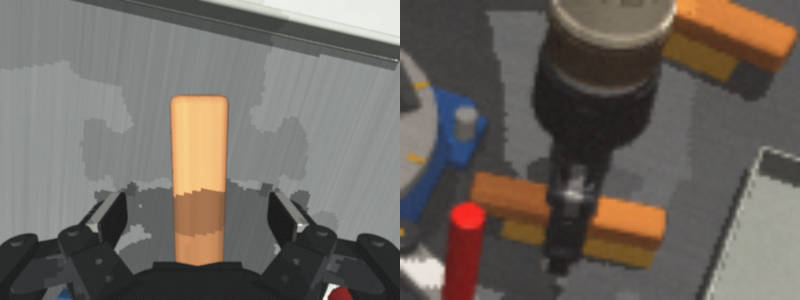

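The open fingers now straddle the brush back (wrist view, pads at (115,210) and (285,210)). Closing.

Request:
{"api": "jog_arm", "payload": {"deltas": [{"fingers":0,"delta_pos":[0,0,0],"yaw":0},{"fingers":0,"delta_pos":[0,0,0],"yaw":0},{"fingers":0,"delta_pos":[0,0,0],"yaw":0},{"fingers":0,"delta_pos":[0,0,0],"yaw":0},{"fingers":0,"delta_pos":[0,0,0],"yaw":0},{"fingers":0,"delta_pos":[0,0,0],"yaw":0}]}}

```text
clock: 5.15
eef_pos: [0.4972, 0.1985, -0.0313]
tool_rot: [0.631, 0.776, 0.0, 0.0]
ft_force: [0.0, 0.7, 2.9]
grip_width: 0.0272
grasp_force: 59.5
```

Request:
{"api": "jog_arm", "payload": {"deltas": [{"fingers":0,"delta_pos":[0,0,-0.05],"yaw":0},{"fingers":0,"delta_pos":[0,0,-0.15],"yaw":0},{"fingers":0,"delta_pos":[0,0,-0.3],"yaw":0},{"fingers":0,"delta_pos":[0,0,-0.3],"yaw":0},{"fingers":0,"delta_pos":[0,0,-0.3],"yaw":0}]}}

```text
clock: 5.65
eef_pos: [0.4974, 0.1986, 0.059]
tool_rot: [0.631, 0.776, 0.001, 0.0]
ft_force: [-0.9, -0.2, -2.5]
grip_width: 0.027
grasp_force: 59.6
```

```bash
python3 d.py .481 .385 .055 140 .481 .385 -.024 180; python3 -c "
from h import *
c=dict(np.load('top0.npz'));w=cloud(c);z=w[...,2]
m=(abs(z-.03)<.01);m[:, :85]=0;m[:,154:]=0;m[:180]=0;m[275:]=0
p=w[m].astype(np.float32);p=p[p[:,1]>.29];print(np.percentile(p,[1,99],axis=0),cv2.minAreaRect(p[:,:2]*1000))
"
```

```text
t 5.65 tcp [0.4974 0.1986 0.059 ] head 101.75 F [-0.9 -0.2 -2.5] w 0.027 gf 59.6 tilt [0.002 0.001] j [ 0.38  0.4  -0.13  1.04  0.    1.75]
[0.481, 0.385, 0.055, 140.0] -> [0.619, 0.073, 0.014] -0.85
[0.481, 0.385, -0.024, 180.0] -> [0.619, 0.073, 0.277] -1.739
[[0.37194527 0.30267525 0.02013711]
 [0.59095236 0.46342685 0.03507611]] ((481.48822021484375, 383.3226623535156), (220.55224609375, 160.7659454345703), 0.7708091735839844)
```

Request:
{"api": "jog_arm", "payload": {"deltas": [{"fingers":0,"delta_pos":[0.1,0.073,0],"yaw":-0.17},{"fingers":0,"delta_pos":[0.25,0.073,0],"yaw":-0.34},{"fingers":0,"delta_pos":[0.4,0.073,0],"yaw":-0.5},{"fingers":0,"delta_pos":[0.55,0.073,0],"yaw":-0.66},{"fingers":0,"delta_pos":[0.612,0.073,0],"yaw":-0.82},{"fingers":0,"delta_pos":[0.612,0.073,0],"yaw":-1},{"fingers":0,"delta_pos":[0.612,0.073,0],"yaw":-1},{"fingers":0,"delta_pos":[0.612,0.073,0],"yaw":-1}]}}

```text
clock: 6.45
eef_pos: [0.4796, 0.3814, 0.0562]
tool_rot: [0.288, 0.958, -0.002, -0.001]
ft_force: [0.3, -0.0, -1.9]
grip_width: 0.0272
grasp_force: 59.6
```

```bash
python3 d.py .481 .383 .03 180 .481 .383 -.0265 180
```

```text
t 6.45 tcp [0.4796 0.3814 0.0562] head 146.58 F [ 0.3 -0.  -1.9] w 0.0272 gf 59.6 tilt [-0.003 -0.003] j [ 0.67  0.55  0.11  1.13 -0.    1.26]
[0.481, 0.383, 0.03, 180.0] -> [-0.001, 0.007, 0.087] -0.743
[0.481, 0.383, -0.0265, 180.0] -> [-0.001, 0.008, 0.276] -0.743
```

Request:
{"api": "jog_arm", "payload": {"deltas": [{"fingers":0,"delta_pos":[0,0.007,0],"yaw":-0.19},{"fingers":0,"delta_pos":[0,0.007,0],"yaw":-0.38},{"fingers":0,"delta_pos":[0,0.007,0],"yaw":-0.57},{"fingers":0,"delta_pos":[0,0.007,0.05],"yaw":-0.743},{"fingers":0,"delta_pos":[0,0.007,0.15],"yaw":-0.743},{"fingers":0,"delta_pos":[0,0.007,0.22],"yaw":-0.743},{"fingers":0,"delta_pos":[0,0.007,0.26],"yaw":-0.743},{"fingers":0,"delta_pos":[0,0.007,0.273],"yaw":-0.743},{"fingers":0,"delta_pos":[0,0.007,0.273],"yaw":-0.743}]}}

```text
clock: 7.35
eef_pos: [0.482, 0.3838, -0.0239]
tool_rot: [-0.001, 1.0, -0.0, -0.0]
ft_force: [-0.0, 0.1, -1.5]
grip_width: 0.0272
grasp_force: 59.6
```

```bash
python3 d.py
```

```text
t 7.35 tcp [ 0.482   0.3838 -0.0239] head -179.9 F [-0.   0.1 -1.5] w 0.0272 gf 59.6 tilt [-0.001 -0.001] j [0.67 0.63 0.02 0.96 0.   0.67]
```

Request:
{"api": "jog_arm", "payload": {"deltas": [{"fingers":0,"delta_pos":[0,0,0.008],"yaw":0},{"fingers":0,"delta_pos":[0,0,0.008],"yaw":0},{"fingers":0.7,"delta_pos":[0,0,0.008],"yaw":0},{"fingers":0.7,"delta_pos":[0,0,0.008],"yaw":0},{"fingers":0.7,"delta_pos":[0,0,0.008],"yaw":0},{"fingers":0.7,"delta_pos":[0,0,0.008],"yaw":0},{"fingers":0.7,"delta_pos":[0,0,-0.1],"yaw":0},{"fingers":0.7,"delta_pos":[0,0,-0.25],"yaw":0},{"fingers":0.7,"delta_pos":[0,0,-0.4],"yaw":0},{"fingers":0,"delta_pos":[0,0,-0.5],"yaw":0},{"fingers":0,"delta_pos":[0,0,-0.5],"yaw":0}]}}

```text
clock: 8.45
eef_pos: [0.4851, 0.3868, 0.1329]
tool_rot: [-0.002, 1.0, 0.004, 0.005]
ft_force: [0.1, 0.1, 0.3]
grip_width: 0.0316
grasp_force: 0.0
```

```bash
python3 d.py .655 .165 .12 180 ; python3 -c "
from h import *
w=shot('wrist','w3');s=shot('scene','s3');t=shot('top','t3')
p=cloud(t)
cv2.imwrite('pics/c4.png',np.hstack([cv2.resize(s['image'][150:310,130:450],(600,300)),])[...,::-1])
import m" | tail -0
python3 - <<'E'
import os;os.chdir('.')
import sys; sys.path.insert(0,'.')
exec(open('m.py').read().split("for f in ['top0")[0])
comps('t3.npz',(0,150,80),(4,255,255)); comps('s3.npz',(0,150,80),(4,255,255)); comps('w3.npz',(5,110,80),(17,255,255))
comps('s3.npz',(5,110,80),(17,255,255),(260,160,480,320))
E
```

```text
t 8.45 tcp [0.4851 0.3868 0.1329] head -179.82 F [0.1 0.1 0.3] w 0.0316 gf 0.0 tilt [0.009 0.007] j [ 0.67  0.5   0.23  1.29 -0.    0.67]
[0.655, 0.165, 0.12, 180.0] -> [-0.564, -0.742, 0.043] 0.004
[195. 182.] 52 mean [0.5964 0.157  0.1183] zmax 0.1241 rect [596.7 157.1] [18.2 19. ] 29.4
[307. 237.] 207 mean [0.607  0.1602 0.0879] zmax 0.1217 rect [601.7 158.1] [19.8 18.8] 3.3
[251. 187.] 1927 mean [0.4856 0.3873 0.0433] zmax 0.0458 rect [484.5 386. ] [131.3  26.5] 0.6
[366. 173.] 810 mean [0.2839 0.2148 0.0463] zmax 0.0565 rect [276.5 211.1] [175.5  39.5] 82.8
[269. 211.] 144 mean [0.5712 0.0444 0.0845] zmax 0.0985 rect [568.6  42.8] [10.9 42.5] 42.4
[408. 249.] 562 mean [0.4942 0.3848 0.0427] zmax 0.0468 rect [486.2 385.3] [135.6  27.6] 0.3
[276. 308.] 86 mean [0.7655 0.1581 0.0132] zmax 0.0183 rect [765.8 158.4] [ 5.9 69.5] 83.9Exception ignored on flushing sys.stdout:
BrokenPipeError: [Errno 32] Broken pipe
```

View pics/c4.png

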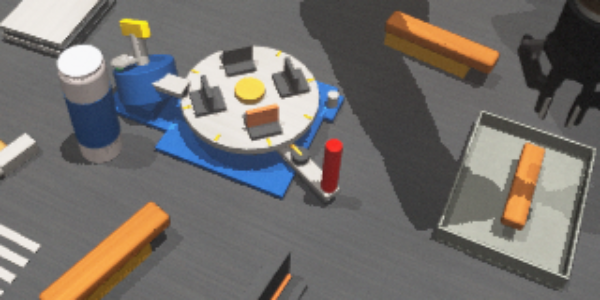

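Brush lies in the tray (crop (523,185)); handle still at (0.598,0.158). Moving behind the handle with shut fingers.

Request:
{"api": "jog_arm", "payload": {"deltas": [{"fingers":0,"delta_pos":[-0.55,-0.76,0.03],"yaw":0},{"fingers":0,"delta_pos":[-0.55,-0.76,0.03],"yaw":0},{"fingers":0,"delta_pos":[-0.55,-0.76,0.03],"yaw":0},{"fingers":0,"delta_pos":[-0.55,-0.76,0.03],"yaw":0},{"fingers":0,"delta_pos":[-0.55,-0.76,0.03],"yaw":0},{"fingers":0,"delta_pos":[-0.55,-0.76,0.03],"yaw":0},{"fingers":0,"delta_pos":[-0.55,-0.76,0.03],"yaw":0},{"fingers":0,"delta_pos":[-0.55,-0.76,0.15],"yaw":0},{"fingers":0,"delta_pos":[-0.55,-0.76,0.3],"yaw":0},{"fingers":0,"delta_pos":[-0.55,-0.76,0.3],"yaw":0},{"fingers":0,"delta_pos":[-0.55,-0.76,0.3],"yaw":0}]}}

```text
clock: 9.7
eef_pos: [0.6454, 0.1571, 0.0345]
tool_rot: [-0.002, 1.0, -0.001, -0.003]
ft_force: [0.1, -0.3, 0.6]
grip_width: -0.0
grasp_force: 0.0
```

```bash
python3 d.py $(python3 -c "
import numpy as np
for a in list(np.linspace(63.6,112,7))+[116,119,121,122.5]:
    a=np.radians(a);print(.5204+.175*np.cos(a)+.022,.0017+.175*np.sin(a),.041,180,end=' ')")
```

```text
t 9.7 tcp [0.6454 0.1571 0.0345] head -179.77 F [ 0.1 -0.3  0.6] w -0.0 gf 0.0 tilt [-0.005 -0.001] j [0.24 0.67 0.25 1.16 0.   0.23]
[0.6202111563573623, 0.15844955804189725, 0.041, 180.0] -> [0.084, 0.005, -0.021] 0.005
[0.5974453323265324, 0.16781746262528094, 0.041, 180.0] -> [0.16, 0.036, -0.021] 0.005
[0.5735902121610041, 0.17389805650863643, 0.041, 180.0] -> [0.239, 0.057, -0.02] 0.005
[0.549117866590316, 0.1765710103718587, 0.041, 180.0] -> [0.321, 0.066, -0.02] 0.005
[0.5245125806629989, 0.17578342893412421, 0.041, 180.0] -> [0.403, 0.064, -0.02] 0.005
[0.5002612701940901, 0.17155089770249823, 0.041, 180.0] -> [0.484, 0.05, -0.019] 0.005
[0.47684384615221537, 0.1639571745491878, 0.041, 180.0] -> [0.562, 0.025, -0.019] 0.005
[0.46568504931191146, 0.15898895810235422, 0.041, 180.0] -> [0.599, 0.009, -0.018] 0.005
[0.45755831645689105, 0.15475844874939426, 0.041, 180.0] -> [0.626, -0.005, -0.018] 0.005
[0.45226833689074053, 0.15170427762286964, 0.041, 180.0] -> [0.644, -0.015, -0.018] 0.005
[0.4483725685393058, 0.14929350301725497, 0.041, 180.0] -> [0.657, -0.023, -0.018] 0.005
```

Request:
{"api": "jog_arm", "payload": {"deltas": [{"fingers":0,"delta_pos":[0.084,0.005,0],"yaw":0},{"fingers":0,"delta_pos":[0.12,0.02,0],"yaw":0},{"fingers":0,"delta_pos":[0.16,0.036,0],"yaw":0},{"fingers":0,"delta_pos":[0.239,0.057,0],"yaw":0},{"fingers":0,"delta_pos":[0.321,0.066,0],"yaw":0},{"fingers":0,"delta_pos":[0.403,0.064,0],"yaw":0},{"fingers":0,"delta_pos":[0.484,0.05,0],"yaw":0},{"fingers":0,"delta_pos":[0.562,0.025,0],"yaw":0},{"fingers":0,"delta_pos":[0.599,0.009,0],"yaw":0},{"fingers":0,"delta_pos":[0.626,-0.005,0],"yaw":0},{"fingers":0,"delta_pos":[0.626,-0.005,0],"yaw":0}]}}

```text
clock: 10.8
eef_pos: [0.4637, 0.1566, 0.0405]
tool_rot: [-0.002, 1.0, 0.002, 0.005]
ft_force: [4.4, 1.2, 3.8]
grip_width: -0.0001
grasp_force: 1.6
```

```bash
python3 d.py; cat > lv.py <<'E'
import sys,os
exec(open('m.py').read().split("for f in ['top0")[0])
n=sys.argv[1]; shot('scene',n); comps(n+'.npz',(0,150,60),(4,255,255))
E
python3 lv.py s4
```

```text
t 10.8 tcp [0.4637 0.1566 0.0405] head -179.78 F [4.4 1.2 3.8] w -0.0001 gf 1.6 tilt [0.009 0.003] j [ 0.33  0.34 -0.29  0.94  0.    0.32]
[327. 204.] 48 mean [0.4503 0.1579 0.0458] zmax 0.0642 rect [450.6 159.5] [ 5.8 14.8] 21.6
```

Request:
{"api": "jog_arm", "payload": {"deltas": [{"fingers":0,"delta_pos":[0.01,-0.006,0],"yaw":0},{"fingers":0,"delta_pos":[0.02,-0.012,0],"yaw":0},{"fingers":0,"delta_pos":[0.02,-0.012,0],"yaw":0}]}}

```text
clock: 11.15
eef_pos: [0.4576, 0.1518, 0.0386]
tool_rot: [-0.001, 1.0, 0.0, 0.003]
ft_force: [6.2, -0.5, 2.5]
grip_width: 0.0001
grasp_force: 0.0
```

Request:
{"api": "jog_arm", "payload": {"deltas": [{"fingers":0,"delta_pos":[0.01,-0.006,0],"yaw":0},{"fingers":0,"delta_pos":[0.01,-0.006,0],"yaw":0}]}}

```text
clock: 11.35
eef_pos: [0.4546, 0.15, 0.0383]
tool_rot: [-0.001, 1.0, 0.0, 0.003]
ft_force: [6.0, 0.0, 0.4]
grip_width: 0.0002
grasp_force: 0.0
```

Request:
{"api": "jog_arm", "payload": {"deltas": [{"fingers":0,"delta_pos":[0.01,-0.006,0],"yaw":0},{"fingers":0,"delta_pos":[0.01,-0.006,0],"yaw":0}]}}

```text
clock: 11.55
eef_pos: [0.4545, 0.1489, 0.039]
tool_rot: [-0.001, 1.0, 0.001, 0.006]
ft_force: [10.5, 1.0, 0.6]
grip_width: 0.0002
grasp_force: 0.4
```

Request:
{"api": "jog_arm", "payload": {"deltas": [{"fingers":0,"delta_pos":[0.01,-0.006,0],"yaw":0},{"fingers":0,"delta_pos":[0.01,-0.006,0],"yaw":0}]}}

```text
clock: 11.75
eef_pos: [0.4543, 0.1484, 0.0398]
tool_rot: [-0.001, 1.0, 0.002, 0.008]
ft_force: [14.0, 3.4, -2.9]
grip_width: 0.0003
grasp_force: 3.7
```

```bash
python3 d.py; python3 -c "
from h import *
s=shot('top','s5');i=cv2.resize(s['image'][150:262,150:350],None,fx=4,fy=4,interpolation=cv2.INTER_CUBIC);cv2.imwrite('pics/c5.png',i[...,::-1])"
```

```text
t 11.75 tcp [0.4543 0.1484 0.0398] head -179.85 F [14.   3.4 -2.9] w 0.0003 gf 3.7 tilt [0.017 0.005] j [ 0.32  0.31 -0.33  0.92 -0.    0.31]
```

View pics/c5.png

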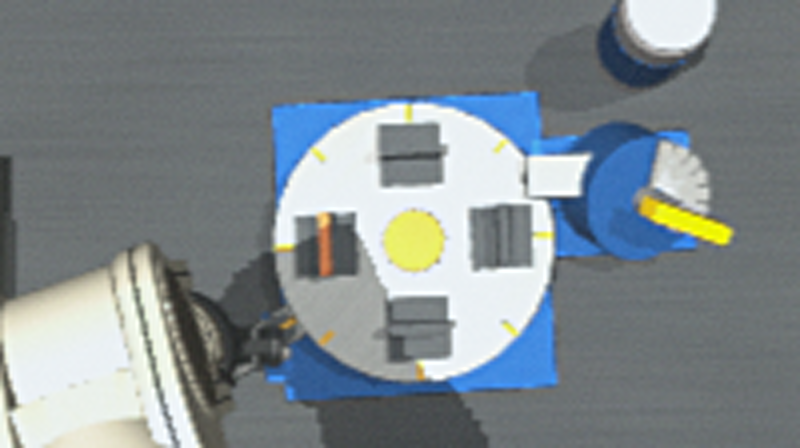

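Stop reached: force climbs while the tool stalls, and the turntable has turned 45° with its pieces square to the blue base. I'll back off along the arc so the lever springs back.

Request:
{"api": "jog_arm", "payload": {"deltas": [{"fingers":0,"delta_pos":[-0.114,0.06,0],"yaw":0},{"fingers":0,"delta_pos":[-0.192,0.085,0],"yaw":0},{"fingers":0,"delta_pos":[-0.273,0.099,0],"yaw":0},{"fingers":0,"delta_pos":[-0.355,0.101,0],"yaw":0},{"fingers":0,"delta_pos":[-0.437,0.092,0],"yaw":0},{"fingers":0,"delta_pos":[-0.516,0.071,0],"yaw":0},{"fingers":0,"delta_pos":[-0.592,0.04,0],"yaw":0},{"fingers":0,"delta_pos":[-0.676,0.035,0],"yaw":0},{"fingers":0,"delta_pos":[-0.72,0.035,0],"yaw":0},{"fingers":0,"delta_pos":[-0.72,0.035,-0.15],"yaw":0},{"fingers":0,"delta_pos":[-0.72,0.035,-0.4],"yaw":0},{"fingers":0,"delta_pos":[-0.72,0.035,-0.4],"yaw":0}]}}

```text
clock: 13.0
eef_pos: [0.6622, 0.1572, 0.1611]
tool_rot: [-0.002, 1.0, 0.0, 0.002]
ft_force: [0.3, 0.0, 1.3]
grip_width: 0.0
grasp_force: 0.0
```

```bash
python3 lv.py s6; cat > cl.py <<'E'
from h import *
import sys
n=sys.argv[1]; P=[]
for k in ['top','scene']:
    c=shot(k,n+k); w=cloud(c); hsv=cv2.cvtColor(c['image'],cv2.COLOR_RGB2HSV)
    p=w[(cv2.inRange(hsv,(22,120,80),(34,255,255))>0)&(abs(w[...,0]-.53)<.08)&(abs(w[...,1]+.18)<.08)&(w[...,2]>.085)]
    a=np.array([-.354,-.354,.866]); y=np.radians(float(sys.argv[2])); 
    a[:2]=[a[0]*np.cos(y)-a[1]*np.sin(y),a[0]*np.sin(y)+a[1]*np.cos(y)]
    h=p@a; u,s,vt=np.linalg.svd(p-p.mean(0),full_matrices=False)
    q=p[h>np.percentile(h,95)-.008]; e=vt[0]*np.sign(-vt[0][1]); t=q@e
    print(k,len(p),'mean',p.mean(0).round(4),'h',np.percentile(h,[2,50,98]).round(4),'dir',e.round(3),'len',np.ptp(t).round(4),'topmean',q.mean(0).round(4),'ends',q[t.argmin()].round(4),q[t.argmax()].round(4))
    P.append(p)
c=np.load(n+'scene.npz');t=np.load(n+'top.npz')
A=cv2.resize(t['image'][168:228,280:360],(400,300),interpolation=cv2.INTER_CUBIC);B=cv2.resize(c['image'][140:230,160:280],(400,300),interpolation=cv2.INTER_CUBIC)
cv2.imwrite('pics/'+n+'.png',np.hstack([A,B])[...,::-1])
E
python3 cl.py k0 2.6; python3 d.py
```

```text
[306. 237.] 224 mean [0.6074 0.1599 0.0877] zmax 0.2108 rect [668.9 170.1] [0. 0.] 0.0
top 123 mean [ 0.5271 -0.1809  0.1278] h [-0.0147  0.0016  0.0045] dir [-0.292 -0.884 -0.366] len 0.0646 topmean [ 0.525  -0.1852  0.1277] ends [ 0.5287 -0.1578  0.1417] [ 0.5186 -0.2143  0.1097]
scene 130 mean [ 0.5361 -0.178   0.124 ] h [-0.0204 -0.0079  0.002 ] dir [-0.228 -0.888 -0.399] len 0.0613 topmean [ 0.5325 -0.1829  0.1281] ends [ 0.5343 -0.1572  0.137 ] [ 0.5272 -0.2118  0.109 ]
t 13.15 tcp [0.6622 0.1572 0.1594] head -179.81 F [-0.5  0.4  0.8] w 0.0003 gf 0.0 tilt [0.004 0.001] j [ 0.23  0.63  0.51  1.45 -0.    0.23]
```

View pics/k0.png

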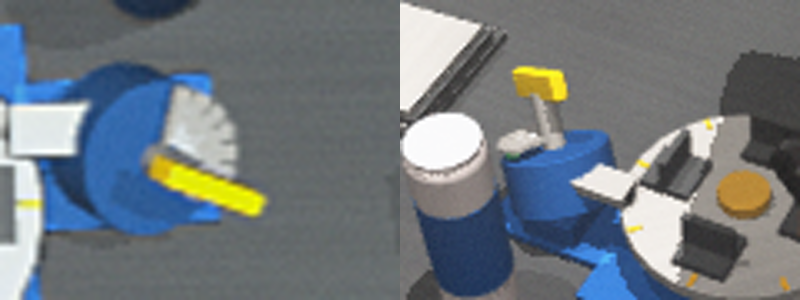

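Lever is back at rest (red handle at its old place). The bar's low right end points towards −y, and a clockwise turn sweeps that end towards the robot. I'll work out a push path with shut fingers on its far side.

```bash
cat > path.py <<'E'
from h import *
import sys
from scipy.spatial.transform import Rotation as Ro
y=np.radians(2.6); a=np.array([-np.sin(np.pi/4+0),-np.cos(np.pi/4),0])*.5; a=Ro.from_rotvec([0,0,y]).apply(a); a[2]=.866
C=np.array([.533,-.180,.118]); e0=np.array([-.26,-.886,-.383]); e0-=a*(e0@a); e0/=np.linalg.norm(e0); r=.025; zt=float(sys.argv[1])
pc=C-.042*a
for f in [float(s) for s in sys.argv[2:]]:
    R=Ro.from_rotvec(-f*a); e=R.apply(e0); m=np.cross(e,a)
    hd=np.array([m[0],m[1],0]); hd/=np.linalg.norm(hd)
    pts=[C+r*e+s*.012*a-.007*m for s in (-1,1)]; face=min(p@hd for p in pts)
    lat=C+r*e; q=lat+hd*(face-.011-lat@hd)
    side=np.array([-hd[1],hd[0],0])
    cl=min((np.array([*(q+i*.011*hd+j*.0145*side)[:2],zt])-pc)@a for i in(-1,1) for j in(-1,1))
    print(f, 'F',q[:2].round(4),'head',np.degrees(np.arctan2(hd[1],hd[0])).round(1),'edges z',[p[2].round(3) for p in pts],'clear',cl.round(4))
E
python3 path.py .09 -.9 -.5 0 .2 .4 .6 .8 1 1.2; python3 d.py .62 .03 .16 158 .585 -.219 .13 158
```

```text
-0.9 F [ 0.5668 -0.1885] head -148.9 edges z [np.float64(0.108), np.float64(0.129)] clear 0.0021
-0.5 F [ 0.5606 -0.2007] head -173.8 edges z [np.float64(0.103), np.float64(0.124)] clear 0.0072
0.0 F [ 0.5458 -0.2087] head 158.7 edges z [np.float64(0.098), np.float64(0.118)] clear 0.0153
0.2 F [ 0.539  -0.2092] head 148.5 edges z [np.float64(0.096), np.float64(0.117)] clear 0.0183
0.4 F [ 0.5323 -0.2083] head 138.6 edges z [np.float64(0.095), np.float64(0.116)] clear 0.0211
0.6 F [ 0.5271 -0.2075] head 128.6 edges z [np.float64(0.095), np.float64(0.115)] clear 0.0219
0.8 F [ 0.522 -0.206] head 118.5 edges z [np.float64(0.095), np.float64(0.115)] clear 0.0224
1.0 F [ 0.5171 -0.2038] head 108.0 edges z [np.float64(0.095), np.float64(0.116)] clear 0.0229
1.2 F [ 0.5122 -0.2008] head 97.0 edges z [np.float64(0.096), np.float64(0.117)] clear 0.0233
t 13.15 tcp [0.6622 0.1572 0.1594] head -179.81 F [-0.5  0.4  0.8] w 0.0003 gf 0.0 tilt [0.004 0.001] j [ 0.23  0.63  0.51  1.45 -0.    0.23]
[0.62, 0.03, 0.16, 158.0] -> [0.142, -0.424, -0.003] 0.493
[0.585, -0.219, 0.13, 158.0] -> [0.262, -1.253, 0.096] 0.493
```

Request:
{"api": "jog_arm", "payload": {"deltas": [{"fingers":0,"delta_pos":[0.25,-0.9,-0.05],"yaw":0.493},{"fingers":0,"delta_pos":[0.25,-0.9,-0.05],"yaw":0.493},{"fingers":0,"delta_pos":[0.25,-0.9,-0.05],"yaw":0.493},{"fingers":0,"delta_pos":[0.25,-0.9,-0.05],"yaw":0.493},{"fingers":0,"delta_pos":[0.25,-0.9,-0.05],"yaw":0.493},{"fingers":0,"delta_pos":[0.25,-0.9,-0.05],"yaw":0.493},{"fingers":0,"delta_pos":[0.25,-0.9,-0.05],"yaw":0.493},{"fingers":0,"delta_pos":[0.25,-0.9,-0.05],"yaw":0.493}]}}

```text
clock: 13.95
eef_pos: [0.5854, -0.1138, 0.1699]
tool_rot: [0.192, 0.981, 0.0, -0.002]
ft_force: [0.3, 0.8, 0.4]
grip_width: -0.0001
grasp_force: 0.0
```

```bash
python3 d.py .569 -.218 .16 158.7 .569 -.218 .046 158.7
```

```text
t 13.95 tcp [ 0.5854 -0.1138  0.1699] head 157.89 F [0.3 0.8 0.4] w -0.0001 gf 0.0 tilt [-0.003  0.001] j [-0.19  0.45  0.24  1.37  0.    0.19]
[0.569, -0.218, 0.16, 158.7] -> [-0.08, -0.342, 0.033] -0.018
[0.569, -0.218, 0.046, 158.7] -> [-0.082, -0.342, 0.413] -0.018
```

Request:
{"api": "jog_arm", "payload": {"deltas": [{"fingers":0,"delta_pos":[-0.08,-0.342,0],"yaw":0},{"fingers":0,"delta_pos":[-0.08,-0.342,0],"yaw":0},{"fingers":0,"delta_pos":[-0.08,-0.342,0],"yaw":0},{"fingers":0,"delta_pos":[-0.08,-0.342,0.1],"yaw":0},{"fingers":0,"delta_pos":[-0.08,-0.342,0.2],"yaw":0},{"fingers":0,"delta_pos":[-0.08,-0.342,0.3],"yaw":0},{"fingers":0,"delta_pos":[-0.08,-0.342,0.38],"yaw":0},{"fingers":0,"delta_pos":[-0.08,-0.342,0.413],"yaw":0},{"fingers":0,"delta_pos":[-0.08,-0.342,0.413],"yaw":0},{"fingers":0,"delta_pos":[-0.08,-0.342,0.413],"yaw":0}]}}

```text
clock: 14.95
eef_pos: [0.5715, -0.2168, 0.0482]
tool_rot: [0.19, 0.982, -0.0, 0.0]
ft_force: [0.4, -0.1, 0.5]
grip_width: 0.0
grasp_force: 0.0
```

```bash
python3 d.py .5458 -.2087 .046 158.7 .539 -.2092 .046 148.5 .5323 -.2083 .046 138.6 .5271 -.2075 .046 128.6 .522 -.206 .046 118.5 
```

```text
t 14.95 tcp [ 0.5715 -0.2168  0.0482] head 158.07 F [ 0.4 -0.1  0.5] w 0.0 gf 0.0 tilt [ 0.001 -0.   ] j [-0.36  0.55  0.08  1.1   0.    0.02]
[0.5458, -0.2087, 0.046, 158.7] -> [0.09, -0.007, 0.007] -0.014
[0.539, -0.2092, 0.046, 148.5] -> [0.11, -0.017, 0.007] 0.213
[0.5323, -0.2083, 0.046, 138.6] -> [0.132, -0.022, 0.007] 0.433
[0.5271, -0.2075, 0.046, 128.6] -> [0.149, -0.026, 0.007] 0.655
[0.522, -0.206, 0.046, 118.5] -> [0.166, -0.028, 0.007] 0.879
```

Request:
{"api": "jog_arm", "payload": {"deltas": [{"fingers":0,"delta_pos":[0.045,-0.004,0.005],"yaw":0},{"fingers":0,"delta_pos":[0.09,-0.007,0.005],"yaw":0},{"fingers":0,"delta_pos":[0.1,-0.012,0.005],"yaw":0.11},{"fingers":0,"delta_pos":[0.11,-0.017,0.005],"yaw":0.21},{"fingers":0,"delta_pos":[0.121,-0.02,0.005],"yaw":0.32},{"fingers":0,"delta_pos":[0.132,-0.022,0.005],"yaw":0.43},{"fingers":0,"delta_pos":[0.132,-0.022,0.005],"yaw":0.43}]}}

```text
clock: 15.65
eef_pos: [0.537, -0.2113, 0.0488]
tool_rot: [0.354, 0.935, -0.001, 0.006]
ft_force: [8.5, -3.7, -6.5]
grip_width: -0.0001
grasp_force: 4.5
```

```bash
python3 cl.py k1 2.6;python3 d.py .5271 -.2075 .046 128.6 .522 -.206 .046 118.5 .5171 -.2038 .046 108
```

```text
top 104 mean [ 0.5283 -0.1756  0.1381] h [-0.0161  0.0016  0.0891] dir [ 0.124 -0.049 -0.991] len 0.0081 topmean [ 0.512  -0.1788  0.2245] ends [ 0.5203 -0.1732  0.2305] [ 0.5183 -0.1746  0.2221]
scene 85 mean [ 0.5418 -0.1698  0.1298] h [-0.02   -0.0079  0.0043] dir [-0.354 -0.763 -0.541] len 0.0664 topmean [ 0.5401 -0.171   0.1371] ends [ 0.5642 -0.1613  0.1666] [ 0.5196 -0.1951  0.1207]
t 15.75 tcp [ 0.537  -0.2113  0.0487] head 138.64 F [ 8.2 -4.5 -7.3] w -0.0003 gf 4.4 tilt [ 0.011 -0.005] j [-0.37  0.48 -0.04  1.04 -0.    0.35]
[0.5271, -0.2075, 0.046, 128.6] -> [0.033, -0.012, 0.009] 0.223
[0.522, -0.206, 0.046, 118.5] -> [0.049, -0.02, 0.008] 0.448
[0.5171, -0.2038, 0.046, 108.0] -> [0.066, -0.025, 0.008] 0.681
```

Request:
{"api": "jog_arm", "payload": {"deltas": [{"fingers":0,"delta_pos":[0.016,-0.006,0],"yaw":0.11},{"fingers":0,"delta_pos":[0.033,-0.012,0],"yaw":0.22},{"fingers":0,"delta_pos":[0.042,-0.016,0],"yaw":0.33},{"fingers":0,"delta_pos":[0.05,-0.02,0],"yaw":0.45},{"fingers":0,"delta_pos":[0.05,-0.02,0],"yaw":0.45}]}}

```text
clock: 16.25
eef_pos: [0.5252, -0.21, 0.0496]
tool_rot: [0.514, 0.858, -0.001, 0.011]
ft_force: [14.8, -12.4, -10.0]
grip_width: 0.0001
grasp_force: 6.2
```

```bash
python3 cl.py k2 2.6; python3 d.py .5171 -.2038 .046 108 .5122 -.2008 .046 97; python3 - <<'E'
exec(open('m.py').read().split("for f in ['top0")[0])
print('green')
for f in ['k0scene','k2scene','k2top']: comps(f+'.npz',(45,100,40),(85,255,255),zmin=.03)
E
```

```text
top 123 mean [ 0.5289 -0.1765  0.1421] h [-0.0133  0.0014  0.0937] dir [ 0.127 -0.081 -0.989] len 0.0181 topmean [ 0.5087 -0.1718  0.2268] ends [ 0.5006 -0.1736  0.2371] [ 0.5136 -0.1699  0.2201]
scene 84 mean [ 0.5406 -0.1761  0.1282] h [-0.0196 -0.0053  0.0019] dir [-0.8   -0.482 -0.357] len 0.0609 topmean [ 0.535  -0.1806  0.1306] ends [ 0.5507 -0.1679  0.1424] [ 0.5091 -0.2033  0.1128]
t 16.35 tcp [ 0.5251 -0.21    0.0497] head 118.24 F [ 15.  -13.9 -10.4] w -0.0004 gf 6.5 tilt [ 0.017 -0.013] j [-0.38  0.45 -0.08  1.02 -0.01  0.7 ]
[0.5171, -0.2038, 0.046, 108.0] -> [0.031, -0.014, 0.012] 0.228
[0.5122, -0.2008, 0.046, 97.0] -> [0.048, -0.023, 0.011] 0.472
green
[194. 186.] 12 mean [ 0.5743 -0.1872  0.0739] zmax 0.0811 rect [ 576. -186.] [4.  9.2] 44.7
```

Request:
{"api": "jog_arm", "payload": {"deltas": [{"fingers":0,"delta_pos":[0.016,-0.007,0],"yaw":0.11},{"fingers":0,"delta_pos":[0.031,-0.014,0],"yaw":0.22},{"fingers":0,"delta_pos":[0.04,-0.018,0],"yaw":0.34},{"fingers":0,"delta_pos":[0.048,-0.023,0],"yaw":0.46},{"fingers":0,"delta_pos":[0.048,-0.023,0],"yaw":0.46}]}}

```text
clock: 16.85
eef_pos: [0.5118, -0.2033, 0.0511]
tool_rot: [0.66, 0.751, -0.001, 0.012]
ft_force: [9.4, -19.3, -3.5]
grip_width: -0.0001
grasp_force: 8.6
```

```bash
cat > g.py <<'E'
import sys
exec(open('m.py').read().split("for f in ['top0")[0])
n=sys.argv[1]
for f in ['scene','top']: comps(n+f+'.npz',(45,80,40),(85,255,255),(150,120,360,240),zmin=.03)
E
python3 cl.py k3 2.6; python3 d.py .5122 -.2008 .046 97; python3 g.py k3
```

```text
top 116 mean [ 0.5274 -0.1767  0.135 ] h [-0.0158 -0.0039  0.0899] dir [ 0.151 -0.115 -0.982] len 0.025 topmean [ 0.5087 -0.1635  0.2272] ends [ 0.4935 -0.1632  0.2402] [ 0.5115 -0.1629  0.2174]
scene 178 mean [ 0.5354 -0.1804  0.1224] h [-0.0201 -0.008   0.0018] dir [ 0.948 -0.19   0.257] len 0.0635 topmean [ 0.5318 -0.1836  0.1273] ends [ 0.5006 -0.1756  0.1133] [ 0.5596 -0.1852  0.1355]
t 16.95 tcp [ 0.5117 -0.2033  0.0511] head 97.43 F [  9.4 -19.4  -3.2] w 0.0002 gf 8.5 tilt [ 0.017 -0.018] j [-0.37  0.42 -0.12  1.01 -0.01  1.07]
[0.5122, -0.2008, 0.046, 97.0] -> [0.008, 0.002, 0.017] 0.01
[192. 182.] 36 mean [ 0.5726 -0.1895  0.0834] zmax 0.0924 rect [ 571.9 -193. ] [10.3 14.5] 8.6
[321. 191.] 20 mean [ 0.568  -0.1882  0.094 ] zmax 0.1769 rect [ 559.6 -180.8] [5.8 0. ] -162.5
```

Tab now shows green in both views. Backing off and lifting, then checking.

Request:
{"api": "jog_arm", "payload": {"deltas": [{"fingers":0,"delta_pos":[-0.06,0,0],"yaw":0},{"fingers":0,"delta_pos":[-0.12,0,0],"yaw":0},{"fingers":0,"delta_pos":[-0.2,0,0],"yaw":0},{"fingers":0,"delta_pos":[-0.25,0,-0.15],"yaw":0},{"fingers":0,"delta_pos":[-0.3,0,-0.3],"yaw":0},{"fingers":0,"delta_pos":[-0.6,0,-0.4],"yaw":0},{"fingers":0,"delta_pos":[-0.9,0,-0.4],"yaw":0},{"fingers":0,"delta_pos":[-0.9,0,-0.4],"yaw":0},{"fingers":0,"delta_pos":[-0.9,0,-0.4],"yaw":0}]}}

```text
clock: 17.85
eef_pos: [0.5389, -0.4652, 0.1669]
tool_rot: [0.659, 0.752, -0.0, 0.001]
ft_force: [0.7, 0.5, 0.6]
grip_width: 0.0
grasp_force: 0.0
```

```bash
python3 cl.py k4 2.6; python3 d.py; python3 g.py k4; python3 -c "
from h import *
t=np.load('k4top.npz')['image'];s=np.load('k4scene.npz')['image']
i=np.hstack([cv2.resize(t[130:270,90:360],(400,207)),cv2.resize(s[130:290,170:480],(400,207))])
k=cv2.imread('pics/k4.png')
cv2.imwrite('pics/fin.png',np.vstack([k,i[...,::-1]]))"
```

```text
top 181 mean [ 0.5272 -0.1818  0.1249] h [-0.0177 -0.0001  0.005 ] dir [ 0.945 -0.16   0.286] len 0.0634 topmean [ 0.5253 -0.1845  0.1277] ends [ 0.4945 -0.182   0.1174] [ 0.5555 -0.1925  0.1317]
scene 175 mean [ 0.5356 -0.1799  0.1226] h [-0.0203 -0.008   0.0019] dir [ 0.945 -0.204  0.258] len 0.0655 topmean [ 0.5321 -0.1825  0.1278] ends [ 0.4992 -0.1762  0.1157] [ 0.5615 -0.1877  0.1324]
t 17.95 tcp [ 0.5383 -0.4667  0.1647] head 97.4 F [ 0.6  0.4 -0.3] w -0.0002 gf 0.0 tilt [-0.    -0.001] j [-0.71  0.71  0.67  1.53 -0.    0.73]
[192. 182.] 35 mean [ 0.5725 -0.1896  0.0834] zmax 0.0917 rect [ 571.2 -190.8] [12.8  9.7] 45.6
[321. 191.] 23 mean [ 0.5685 -0.1907  0.085 ] zmax 0.0937 rect [ 567.5 -192.1] [14.   7.5] 74.0
```

View pics/fin.png

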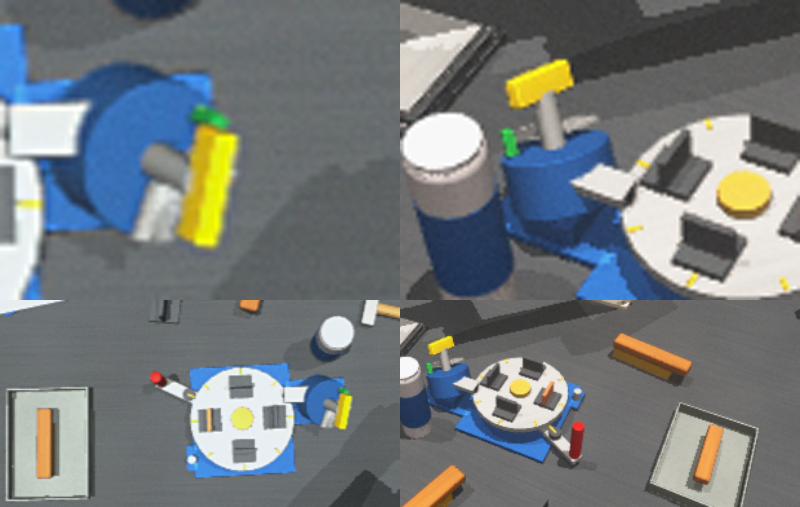

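The final picture shows the green tab standing up at (208,116) and (510,140), the lever back at rest, the turntable moved on one station and the brush in the tray. The can and hammer are unmoved and the robot is clear.

```bash
python3 -c "
from workcell import bot
print(bot.job_done())"
```

```text
the job is handed in; nothing more can be done
None
```

The job is handed in after about 18 s on the robot's clock: the brush is in the tray, the turntable is on one station with the lever back at rest, and the green tab is up.

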